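# Step the bench supply's thumbwheel to its mark and switch the output on

### The arm

A 6-joint arm with a two-finger parallel gripper is mounted at the origin on the work surface. World frame = base frame: x ahead of the robot, y to its left, z up, the work surface at z = 0. Lengths are in m, angles in rad, forces in N, time in s.
With the tool pointing down it reaches from about 0.3 to 0.875 m from the base axis. Payload 6.4 kg.
Tool frame: the origin (TCP) lies at the very end of the fingers, on their centre line; the grasp point (between the pads) lies 19 mm behind it; z points along the fingers, y is the line along which they close (so a half turn about z gives the same grasp; the last joint's range is limited). The gripper opens to 85 mm and grips with 20 to 120 N. Pads are 22 mm wide; open, the fingers measure 114 mm over their backs; the gripper's body (76 mm by 85 mm) begins 54 mm behind the grasp point. The pads swing forward as they close: fully open they stand 13 mm farther back than shut.
Start: joints at [0.927, 0.181, 1.607, -0, 1.354, -0.206], TCP at [0.244, 0.521, 0.231] pointing down, gripper open.
Joint ranges: [-2.99, 2.99], [-0.89, 2.07], [0.3, 2.58], [-1.14, 4.28], [0, 2.63], [-3.12, 3.12]. Speed limits (rad/s): [2.57, 2.57, 3.01, 3.14, 3.14, 3.14].

### API

Orientations are given as a unit quaternion [w, x, y, z].
In Python, from bench import * gives the robot as it stands. The module is installed in compiled form; this text tells all that it offers.
- The arm moves only by the tool arm_command, never from a script. Its arguments are lists of equal length, an entry for each row: "dp": the shift along the tool's x, y, z in units of 0.25 m (1.0 is 0.25 m), a list of three; "turn": the turn, a rotation vector about the tool's x, y, z in units of 30 degrees (1.0 is 30 degrees), a list of three; "jaw": the opening, from 0 (shut) to 1 (fully open). A call has 1 to 5 rows; each row is the pose to reach, as a shift and turn from the pose commanded when the call began, along the tool's axes at that moment; what a row does not reach only later rows make up. A row lasts 1/8 s, in which the tool goes at most 62.5 mm and 10.7 degrees, less where a joint would pass 70% of its speed; a pose out of reach is approached as far as the arm can. A call with a number of a shift or a turn outside -1 to 1 is refused whole. A call with a gripper value outside its range is refused whole. The fingers move at their own pace and stop on an object; the grip force is fixed at half the most. Time passes only in rows, so rows that repeat a pose let the fingers close. It gives the time, the measured TCP pose, the force, the opening and the grip force at its end, in the units of the state.
- get_obs(): the state, without advancing time (a new reading comes with each control period).
- camera(name): name is "side" or "top"; returns the picture (400x640x3 uint8, blue, green, red); there is no depth.
- get_calibration(name): a dict with "camera_matrix" (3x3 intrinsics, pixels), "R" (3x3) and "t" (3): a world point X has camera coordinates R X + t. Camera axes: x right, y down, z forward; pixel columns grow to the right and rows downward; lengths in m; the calibration is good to about 2 mm. A picture is of the moment at which its call begins. get_calibration takes no time and is no camera call.
- hand_in(): hands the job in; it is judged then, once.
The state is a dict: "time_s": time; "q": joint angles; "dq": joint speeds; "joint_efforts": joint torques, N m; "eef_pos": TCP position; "eef_rot": TCP orientation; "wrist_force": force on the tool from outside, world axes, zero at the start; "torque": the same for the moment, N m; "opening": opening from 0.0 (shut) to 1.0 (fully open); "grasp_force": force on a finger pad.
Only numpy, scipy, OpenCV 4.12 (cv2) and the standard library are available. Lean on these libraries where they do the work, as an engineer would, in place of code of your own. Each camera call takes 0.05 s, during which the arm holds its last target. There are 200 camera calls.

### The job

With a fingertip, flick the toothed thumbwheel on top of the blue bench supply forwards, click by click (its top edge moving the way the white arrow points, away from the robot), until the yellow tooth stands straight up at the red index line; do not run past it or turn the wheel backwards. Only then press the green button beside it fully down and let it come up again. Just touch, gently: grip nothing, and leave the jar, screwdriver, tape and parts box where they are.

Things in the scene. Friction and masses are not known exactly. Their poses are not given: they have to be found in the camera images.
- supply: Blue bench supply, fixed, 200 (x) by 260 (y) by 65 mm high, grey flat top. Origin: centre of its underside; x away from its front, the white arrow's way, y left, z up. Wheel slot centred at x 0, y +30, the red index line beside it at x 0 on two round cheeks 12 mm high; green button at x 0, y -75. A flat display lies beyond the button (7 mm high); two posts 18 mm high at x -80, y -105 and -35 mm.
- wheel_axis (a point): Centre of the thumbwheel on its level axle (along the supply's y): x 0, y +30, z +52 mm in the supply's frame, 13 mm below the top panel. The wheel is a star of six flat radial teeth, 60 degrees apart, five grey and one yellow, on a black hub of 22 mm radius: tips at 40 mm radius (92 mm above the bench when upright), teeth 5 mm thick, 20 mm wide. Axes: the supply's.
- selector (a joint): Turn of the thumbwheel, rad, about the supply's y axis: grows as its top edge moves along +x (forwards). 0: yellow tooth straight up, the goal. It clicks every 1.047 rad, one tooth always straight up; about 3 N at a tip starts it, and past half way it snaps to the next click and stays. Starts at rest 2, 3 or 4 clicks short (-2.09, -3.14, -4.19), the yellow tooth hidden in the case or low.
- marked_tip (a point): Middle of the yellow tooth's outer edge, 40 mm from the axle; axes turn with the wheel. It comes up from the near (-x) side. One click: dip a shut fingertip 11 mm below the height of the upright tooth's tip, 45 mm before the axle, and sweep level along the supply's +x to 45 mm beyond; the tooth drops away under the finger and the next one stands up. Lift before going back.
- output (a joint): Travel of the green push button in m: 0 up, 0.006 fully down; it needs 5 N fully down and springs back when let go. The cap is 28 mm across, in a black collar 44 mm across and 12 mm high.
- output_top (a point): Centre of the green button's top face, 22 mm above the panel (87 mm above the bench) when up; the collar's top is 10 mm lower. It moves straight down.
- jar: Small amber glass jar with a brass lid, 36 mm across, 55 mm high, standing loose on the supply's panel; leave it. Origin: centre of its underside.
- screwdriver: Screwdriver with an orange handle, lying across on the bench in front of the supply, up to about 30 mm high; leave it. Origin: middle of its length on the bench.
- tape: Black roll of tape, 64 mm across, 18 mm high, lying on the bench right of the supply; leave it. Origin: centre of its underside.
- partsbox: Open cardboard parts box, 90 by 130 by 50 mm high, on the bench beyond the supply; leave it. Origin: centre of its underside.

How it is judged:
On the way, in this order (a step that is already met when the one before it is completed fails the run):
1. the wheel rests on the click with the yellow tooth straight up, the fingers off it (value of joint selector between -0.12 and 0.12 rad and contact force between the fingers and supply below 0.2 N), for 0.2 s.
2. the green button is pressed fully down (value of joint output above 0.0048 m), for 0.02 s.
At the end, for the whole second after the job is handed in: The yellow tooth stands up at the index line (within 0.12 rad), and the green button has been pressed at least 4.8 mm down after that and is up again (within 1 mm) (value of joint selector between -0.12 and 0.12 rad and value of joint output below 0.001 m); the robot touches nothing.
It fails at once if the wheel runs past the mark (more than 0.6 rad beyond it) (value of joint selector above 0.6 rad).
It fails at once if the wheel is turned backwards out of its starting range (value of joint selector below -5 rad).
It fails at once if the button is pressed before the wheel is at its mark (value of joint output above 0.003 m and value of joint selector below -0.2 rad).
It fails at once if the supply, its wheel or its button is gripped or struck with more than 30 N (contact force between the fingers and supply above 30 N).
It fails at once if the jar, the screwdriver, the tape or the parts box is moved more than 15 mm (distance of any of jar, screwdriver, tape, partsbox from where it was at the start of the episode above 0.015 m).
It also fails if it takes over 50 s, if anything falls off the work surface, if the arm or the gripper's body presses on something with over 40 N, if the wrist force passes 120 N, or if a joint passes its speed limit or range.

## Working session

There is one attempt and no reset: what is moved stays moved. The work goes in short steps, Python scripts to look and compute and a tool call to move; the robot and the scene stay as the last step left them, time stands still between calls to the robot, and variables do not carry over. Pictures are saved under pics/ and viewed, at most 10 in all, crops included, and the job is handed in when it is done.

Besides the shell and the picture viewer there is one more tool, called by a JSON object that holds its "method" and its "body", one argument or row to a line. arm_command: Moves the arm, as the interface text tells. Its arguments: {"type":"object","properties":{"dp":{"type":"array"},"turn":{"type":"array"},"jaw":{"type":"array"}},"required":["dp","turn","jaw"]}

```bash
mkdir -p pics
python3 - <<'E'
from bench import *
import cv2
for n in ("top","side"):
    cv2.imwrite(f"pics/{n}0.png",camera(n)); c=get_calibration(n); print(n,c)
o=get_obs(); print(o["time_s"],o["eef_pos"],o["eef_rot"])
E
```

```text
top {'camera_matrix': array([[486.26412402,   0.        , 322.78539114],
       [  0.        , 486.26412402, 199.29277042],
       [  0.        ,   0.        ,   1.        ]]), 'R': array([[-0.00852124, -0.99996308,  0.00110916],
       [-0.98378826,  0.00818469, -0.17914706],
       [ 0.17913137, -0.00261774, -0.98382168]]), 't': array([-0.00770309,  0.58132287,  0.94197444])}
side {'camera_matrix': array([[424.320099  ,   0.        , 320.86698607],
       [  0.        , 424.320099  , 202.31422141],
       [  0.        ,   0.        ,   1.        ]]), 'R': array([[ 0.82946531, -0.55852434, -0.00615361],
       [-0.31432167, -0.45763591, -0.83172788],
       [ 0.46172415,  0.69182363, -0.55514941]]), 't': array([-0.5024479 ,  0.26878859,  0.45812802])}
0.1 [0.24345417 0.52038977 0.23051072] [-3.07691982e-04  2.17167244e-01  9.76134120e-01 -6.88269738e-04]
```

View pics/top0.png

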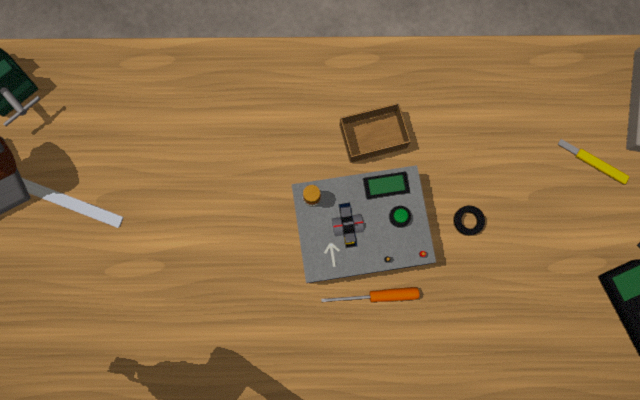

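View pics/side0.png

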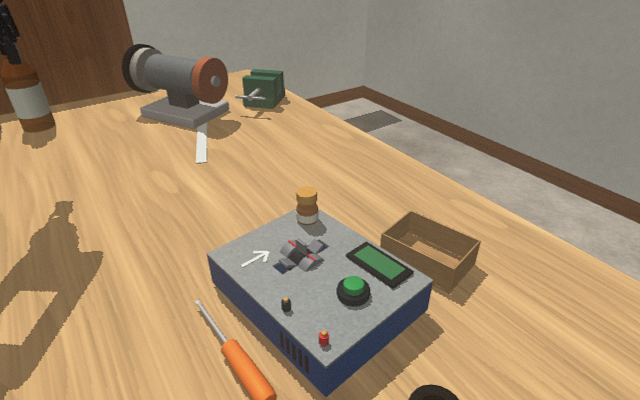

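The top view shows the supply at about (365,225), the wheel at (348,226), the green button at (401,216), the jar at (312,194), and a yellowish patch in the slot's near side at about (350,242). The side view shows the button at (353,287), the wheel at (300,254), and the jar at (306,205).

```bash
cat > h.py <<'E'
from bench import *
import cv2, numpy as np
C={n:get_calibration(n) for n in("top","side")}
def proj(n,X):
    c=C[n]; p=c["camera_matrix"]@(c["R"]@np.asarray(X,float)+c["t"]); return p[:2]/p[2]
def ray(n,uv):
    c=C[n]; d=c["R"].T@np.linalg.solve(c["camera_matrix"],[*uv,1.]); return -c["R"].T@c["t"], d/np.linalg.norm(d)
def onz(n,uv,z):
    o,d=ray(n,uv); return o+d*(z-o[2])/d[2]
def tri(a,b):
    P=[C[n]["camera_matrix"]@np.c_[C[n]["R"],C[n]["t"]] for n in("top","side")]
    X=cv2.triangulatePoints(*P,np.array(a,float),np.array(b,float)).ravel(); return X[:3]/X[3]
def blobs(img,lo,hi,box,mn=3):
    h=cv2.cvtColor(img,cv2.COLOR_BGR2HSV); m=cv2.inRange(h,lo,hi); k=np.zeros_like(m); x0,y0,x1,y1=box; k[y0:y1,x0:x1]=255
    n,l,s,c=cv2.connectedComponentsWithStats(m&k); return [(c[i].round(1),s[i].tolist()) for i in range(1,n) if s[i,4]>=mn]
E
python3 - <<'E'
from h import *
T=cv2.imread("pics/top0.png");S=cv2.imread("pics/side0.png")
g=lambda I,b:blobs(I,(50,120,60),(80,255,255),b,20)
gt,gs=g(T,(385,200,415,232)),g(S,(330,270,380,310)); print("green",gt,gs)
print("green tri",tri(gt[0][0],gs[0][0]))
for lo,hi in(((0,110,60),(8,255,255)),((172,110,60),(180,255,255))): print("red",blobs(T,lo,hi,(325,205,370,250)),blobs(S,lo,hi,(270,230,330,280)))
print("yellow",blobs(T,(20,110,50),(35,255,255),(335,200,362,252)),blobs(S,(20,110,50),(35,255,255),(270,230,332,280)))
# panel: grey region
h=cv2.cvtColor(T,cv2.COLOR_BGR2HSV); m=cv2.inRange(h,(0,0,60),(180,60,200)); m[:160]=0;m[290:]=0;m[:,:285]=0;m[:,445:]=0
m=cv2.morphologyEx(m,cv2.MORPH_OPEN,np.ones((5,5)))
c=max(cv2.findContours(m,cv2.RETR_EXTERNAL,cv2.CHAIN_APPROX_NONE)[0],key=cv2.contourArea)
W=np.array([onz("top",p,.065)[:2] for p in cv2.convexHull(c)[:,0]],np.float32)
(cx,cy),wh,a=cv2.minAreaRect(W); print("rect",cx,cy,wh,a); B=cv2.boxPoints(((cx,cy),wh,a)); print(B)
a=cv2.resize(T[150:300,270:450],None,fx=4,fy=4,interpolation=cv2.INTER_CUBIC);cv2.imwrite("pics/c1.png",a[:600,:720])
cv2.imwrite("pics/c2.png",cv2.resize(S[190:340,200:400],None,fx=4,fy=4,interpolation=cv2.INTER_CUBIC))
E
```

```text
green [(array([400.4, 215.1]), [394, 209, 14, 14, 156])] [(array([353.3, 282.8]), [343, 276, 21, 16, 229])]
green tri [ 0.54368598 -0.16561711  0.08338838]
red [(array([358.9, 222.1]), [355, 221, 9, 3, 16]), (array([336.1, 225.8]), [334, 225, 5, 3, 9]), (array([341. , 224.8]), [340, 224, 3, 3, 6])] [(array([291.7, 242.9]), [288, 240, 8, 7, 18]), (array([310.7, 256.9]), [307, 253, 9, 8, 23])]
red [(array([334. , 225.3]), [333, 225, 3, 2, 3])] []
yellow [(array([349.2, 242.6]), [345, 241, 10, 4, 21])] []
rect 0.5306870937347412 -0.09159110486507416 (0.2002597153186798, 0.2597549855709076) 8.313227653503418
[[ 0.4128311   0.02244445]
 [ 0.45038763 -0.23458114]
 [ 0.6485431  -0.20562667]
 [ 0.6109866   0.05139893]]
```

View pics/c1.png

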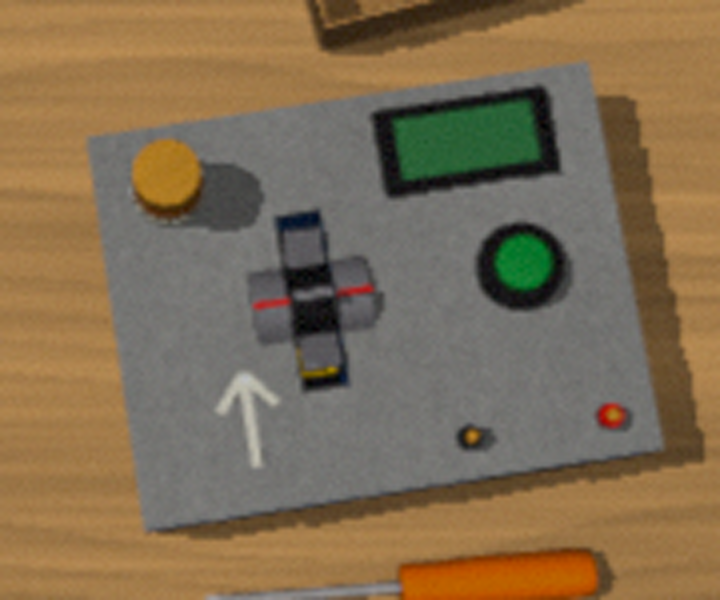

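View pics/c2.png

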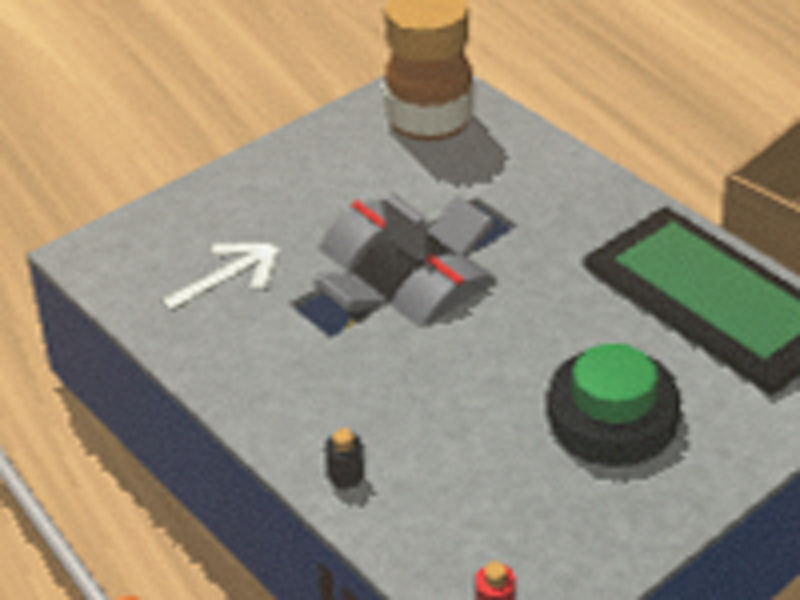

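The crops show a yellow edge just under the near grey tooth, in the slot at crop (320,372). That puts the wheel 2 clicks short. The jar stands left of and beyond the wheel. Next I check the red line and the jar, and work out the moves.

```bash
cat >> h.py <<'E'
yaw=np.radians(8.31); c0=np.array([.5311,-.0915]); Rz=np.array([[np.cos(yaw),-np.sin(yaw)],[np.sin(yaw),np.cos(yaw)]])
def s2w(x,y,z): return np.r_[c0+Rz@[x,y],z]
def w2s(X): return np.r_[Rz.T@(np.asarray(X)[:2]-c0),X[2]].round(4)
from scipy.spatial.transform import Rotation as Ro
def rel(P):  # dp units and turn units to reach world P, tool x=-supply x, down
    o=get_obs(); q=o["eef_rot"]; R=Ro.from_quat([q[1],q[2],q[3],q[0]])
    G=Ro.from_matrix(np.c_[-s2w(1,0,0)+s2w(0,0,0), s2w(0,1,0)-s2w(0,0,0), [0,0,-1]])
    return (R.inv().apply(np.asarray(P)-o["eef_pos"])/.25).round(3), ((R.inv()*G).as_rotvec(degrees=True)/30).round(3)
E
python3 - <<'E'
from h import *
print(w2s(tri((358.9,222.1),(310.7,256.9))), w2s(tri((337.5,225.3),(291.7,242.9))))
print("button",w2s([.5437,-.1656,.0834]))
print("jar lid",w2s(onz("top",(312,193.5),.12)),w2s(tri((312,193.5),(306.5,192.5))))
print(rel(s2w(-.075,.03,.16)), rel(s2w(-.045,.03,.081)))
E
```

```text
[0.0012 0.0074 0.075 ] [0.0014 0.0504 0.0748]
button [ 0.0018 -0.0751  0.0834]
jar lid [0.0631 0.0914 0.12  ] [0.0649 0.0906 0.117 ]
(array([-1.763, -1.793,  0.284]), array([-3.000e-03, -1.000e-03, -1.113e+00])) (array([-1.864, -1.727,  0.6  ]), array([-3.000e-03, -1.000e-03, -1.113e+00]))
```

{"method": "arm_command", "body": {
  "dp": [
    [-0.2,-0.2,0],
    [-0.4,-0.4,0],
    [-0.6,-0.6,0],
    [-0.8,-0.8,0],
    [-0.9,-0.9,0]
  ],
  "turn": [
    [0,0,0],
    [0,0,0],
    [0,0,0],
    [0,0,0],
    [0,0,0]
  ],
  "jaw": [0,0,0,0,0]
}}

```text
time_s: 0.72
eef_pos: [0.3503, 0.2252, 0.2311]
eef_rot: [0.0, 0.217, 0.976, 0.0]
wrist_force: [1.9, 0.2, -0.7]
opening: 0.001
grasp_force: 0.0
```

{"method": "arm_command", "body": {
  "dp": [
    [-0.2,-0.2,0],
    [-0.4,-0.4,0],
    [-0.6,-0.6,0],
    [-0.8,-0.8,0],
    [-0.86,-0.89,0]
  ],
  "turn": [
    [0,0,-0.2],
    [0,0,-0.4],
    [0,0,-0.6],
    [0,0,-0.8],
    [0,0,-1]
  ],
  "jaw": [0,0,0,0,0]
}}

```text
time_s: 1.35
eef_pos: [0.4508, -0.0678, 0.2312]
eef_rot: [0.0, -0.044, 0.999, 0.0]
wrist_force: [0.3, 0.7, 0.7]
opening: -0.002
grasp_force: 0.0
```

Run:
```python
from h import *
o=get_obs(); print(o["time_s"],w2s(o["eef_pos"]),o["opening"],o["wrist_force"])
print(rel(s2w(-.045,.03,.12)))
```

```text
1.35 [-0.076   0.035   0.2312] -0.0018747335141314127 [0.26518616 0.68001071 0.74816312]
(array([-0.125, -0.013,  0.445]), array([ 0.   ,  0.   , -0.108]))
```

Now it is aligned, I lower to z 0.12.

{"method": "arm_command", "body": {
  "dp": [
    [-0.06,-0.01,0.2],
    [-0.12,-0.013,0.4],
    [-0.125,-0.013,0.44],
    [-0.125,-0.013,0.445],
    [-0.125,-0.013,0.445]
  ],
  "turn": [
    [0,0,-0.108],
    [0,0,-0.108],
    [0,0,-0.108],
    [0,0,-0.108],
    [0,0,-0.108]
  ],
  "jaw": [0,0,0,0,0]
}}

```text
time_s: 1.98
eef_pos: [0.483, -0.0665, 0.122]
eef_rot: [0.001, -0.071, 0.997, -0.001]
wrist_force: [-0.1, -0.1, 0.2]
opening: -0.002
grasp_force: 0.0
```

Run:
```python
from h import *
o=get_obs(); print(o["time_s"],w2s(o["eef_pos"]),o["wrist_force"])
print(rel(s2w(-.044,.03,.081)), rel(s2w(.046,.03,.081)))
```

```text
1.975 [-0.044   0.0317  0.122 ] [-0.06623611 -0.05585295  0.21759182]
(array([ 0.   , -0.007,  0.164]), array([-0.003,  0.005, -0.004])) (array([-0.36 , -0.006,  0.165]), array([-0.003,  0.005, -0.004]))
```

{"method": "arm_command", "body": {
  "dp": [
    [0,-0.006,0.1],
    [0,-0.006,0.16],
    [0,-0.006,0.164],
    [-0.03,-0.006,0.164],
    [-0.06,-0.006,0.164]
  ],
  "turn": [
    [0,0,0],
    [0,0,0],
    [0,0,0],
    [0,0,0],
    [0,0,0]
  ],
  "jaw": [0,0,0,0,0]
}}

```text
time_s: 2.6
eef_pos: [0.4984, -0.0658, 0.08]
eef_rot: [0.001, -0.071, 0.997, -0.0]
wrist_force: [-1.0, -0.6, -0.6]
opening: 0.004
grasp_force: 0.0
```

Run:
```python
from h import *
o=get_obs(); print(o["time_s"],w2s(o["eef_pos"]),o["wrist_force"])
```

```text
2.6 [-0.0286  0.0301  0.08  ] [-0.97418739 -0.62820133 -0.5999436 ]
```

{"method": "arm_command", "body": {
  "dp": [
    [-0.04,0,-0.002],
    [-0.08,0,-0.002],
    [-0.12,0,-0.002],
    [-0.16,0,-0.002],
    [-0.2,0,-0.002]
  ],
  "turn": [
    [0,0,0],
    [0,0,0],
    [0,0,0],
    [0,0,0],
    [0,0,0]
  ],
  "jaw": [0,0,0,0,0]
}}

```text
time_s: 3.22
eef_pos: [0.5478, -0.0584, 0.0797]
eef_rot: [0.001, -0.071, 0.997, -0.0]
wrist_force: [-0.1, -0.5, 0.6]
opening: 0.001
grasp_force: 0.0
```

{"method": "arm_command", "body": {
  "dp": [
    [-0.04,0,0],
    [-0.08,0,0],
    [-0.1,0,0],
    [-0.1,0,0],
    [-0.1,0,-0.15]
  ],
  "turn": [
    [0,0,0],
    [0,0,0],
    [0,0,0],
    [0,0,0],
    [0,0,0]
  ],
  "jaw": [0,0,0,0,0]
}}

```text
time_s: 3.85
eef_pos: [0.5684, -0.0542, 0.1142]
eef_rot: [-0.004, -0.071, 0.997, 0.001]
wrist_force: [0.3, -0.3, -0.2]
opening: -0.002
grasp_force: 0.0
```

{"method": "arm_command", "body": {
  "dp": [
    [0,0,-0.1],
    [0.18,0,-0.14],
    [0.36,0,-0.14],
    [0.36,0,-0.14],
    [0.36,0,-0.14]
  ],
  "turn": [
    [0,0,0],
    [0,0,0],
    [0,0,0],
    [0,0,0],
    [0,0,0]
  ],
  "jaw": [0,0,0,0,0]
}}

```text
time_s: 4.47
eef_pos: [0.4828, -0.068, 0.1526]
eef_rot: [0.001, -0.071, 0.997, -0.0]
wrist_force: [-0.2, -0.4, 0.1]
opening: 0.001
grasp_force: 0.0
```

Run:
```python
from h import *
o=get_obs(); print(o["time_s"],w2s(o["eef_pos"]),o["wrist_force"])
S=camera("side");T=camera("top")
Y=((20,110,50),(35,255,255))
print(blobs(T,*Y,(325,195,372,255)),blobs(S,*Y,(262,220,335,285)))
print(rel(s2w(-.044,.03,.081)))
a=cv2.resize(S[200:320,220:380],None,fx=3,fy=3);b=cv2.resize(T[170:290,290:370],None,fx=3,fy=3)
cv2.imwrite("pics/d1.png",np.hstack([a,b]))
```

```text
4.475 [-0.0444  0.0302  0.1526] [-0.16030009 -0.35588288  0.08735237]
[] [(array([287.3, 262.4]), [279, 258, 18, 10, 118])]
(array([ 0.001, -0.001,  0.286]), array([-0.001,  0.002, -0.005]))
```

View pics/d1.png

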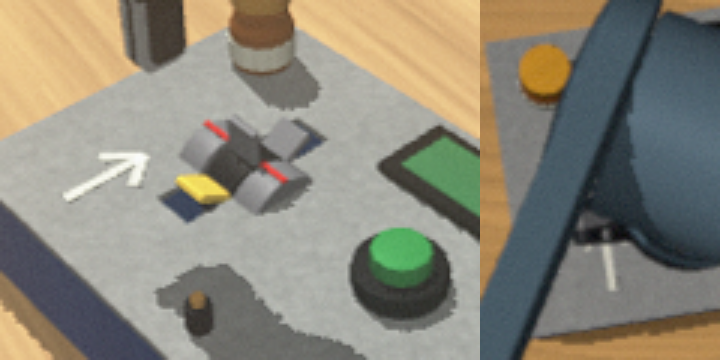

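The side picture shows the yellow tooth now at the near side, at (287,262), which is one click short. One more sweep will bring it up.

{"method": "arm_command", "body": {
  "dp": [
    [0,0,0.15],
    [0,0,0.28],
    [0,0,0.285],
    [-0.03,0,0.285],
    [-0.06,0,0.285]
  ],
  "turn": [
    [0,0,0],
    [0,0,0],
    [0,0,0],
    [0,0,0],
    [0,0,0]
  ],
  "jaw": [0,0,0,0,0]
}}

```text
time_s: 5.2
eef_pos: [0.4992, -0.066, 0.0824]
eef_rot: [0.001, -0.071, 0.997, -0.001]
wrist_force: [-0.5, -0.5, 1.4]
opening: 0.001
grasp_force: 0.0
```

{"method": "arm_command", "body": {
  "dp": [
    [-0.04,0,-0.002],
    [-0.08,0,-0.002],
    [-0.12,0,-0.002],
    [-0.16,0,-0.002],
    [-0.2,0,-0.002]
  ],
  "turn": [
    [0,0,0],
    [0,0,0],
    [0,0,0],
    [0,0,0],
    [0,0,0]
  ],
  "jaw": [0,0,0,0,0]
}}

```text
time_s: 5.82
eef_pos: [0.5478, -0.0584, 0.0815]
eef_rot: [0.001, -0.071, 0.997, -0.0]
wrist_force: [0.1, 0.6, -0.0]
opening: -0.001
grasp_force: 0.0
```

{"method": "arm_command", "body": {
  "dp": [
    [-0.04,0,0],
    [-0.08,0,0],
    [-0.1,0,0],
    [-0.1,0,0],
    [-0.1,0,-0.15]
  ],
  "turn": [
    [0,0,0],
    [0,0,0],
    [0,0,0],
    [0,0,0],
    [0,0,0]
  ],
  "jaw": [0,0,0,0,0]
}}

```text
time_s: 6.45
eef_pos: [0.5684, -0.0542, 0.1159]
eef_rot: [-0.004, -0.071, 0.997, 0.001]
wrist_force: [0.4, 1.0, -0.1]
opening: 0.0
grasp_force: 0.0
```

{"method": "arm_command", "body": {
  "dp": [
    [0,0,-0.1],
    [0.18,0,-0.14],
    [0.36,0,-0.14],
    [0.36,0,-0.14],
    [0.36,0,-0.14]
  ],
  "turn": [
    [0,0,0],
    [0,0,0],
    [0,0,0],
    [0,0,0],
    [0,0,0]
  ],
  "jaw": [0,0,0,0,0]
}}

```text
time_s: 7.08
eef_pos: [0.4828, -0.068, 0.1543]
eef_rot: [0.001, -0.071, 0.997, -0.0]
wrist_force: [-0.5, 0.1, 0.6]
opening: 0.001
grasp_force: 0.0
```

Run:
```python
from h import *
o=get_obs(); print(o["time_s"],w2s(o["eef_pos"]),o["wrist_force"])
S=camera("side")
print(blobs(S,(20,110,50),(35,255,255),(262,210,335,285)), "expected upright tip",proj("side",s2w(0.001,.03,.09)))
print(rel(s2w(.001,-.075,.12)), rel(s2w(.001,-.075,.081)))
cv2.imwrite("pics/d2.png",cv2.resize(S[200:320,220:380],None,fx=3,fy=3))
```

```text
7.075 [-0.0444  0.0302  0.1543] [-0.53001666  0.10320916  0.60444229]
[(array([301. , 246.5]), [296, 239, 11, 16, 125])] expected upright tip [299.41057265 241.5098498 ]
(array([-0.181, -0.42 ,  0.138]), array([-0.001,  0.003, -0.005])) (array([-0.181, -0.42 ,  0.294]), array([-0.001,  0.003, -0.005]))
```

View pics/d2.png

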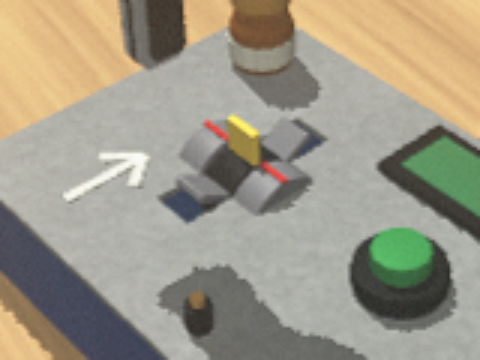

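The yellow tooth stands upright at the index line, at (301,246). Next I move above the button.

{"method": "arm_command", "body": {
  "dp": [
    [-0.09,-0.2,0],
    [-0.18,-0.4,0],
    [-0.181,-0.42,0.06],
    [-0.181,-0.42,0.138],
    [-0.181,-0.42,0.138]
  ],
  "turn": [
    [0,0,0],
    [0,0,0],
    [0,0,0],
    [0,0,0],
    [0,0,0]
  ],
  "jaw": [0,0,0,0,0]
}}

```text
time_s: 7.75
eef_pos: [0.5405, -0.1639, 0.1168]
eef_rot: [-0.002, -0.071, 0.997, 0.001]
wrist_force: [-1.0, -0.1, 0.9]
opening: -0.005
grasp_force: 0.0
```

Run:
```python
from h import *
o=get_obs(); print(o["time_s"],w2s(o["eef_pos"]),o["wrist_force"])
print(rel(s2w(.001,-.075,.0805)))
```

```text
7.75 [-0.0011 -0.073   0.1168] [-0.96076725 -0.06191784  0.8586998 ]
(array([-0.009, -0.009,  0.145]), array([ 0.006, -0.008, -0.004]))
```

{"method": "arm_command", "body": {
  "dp": [
    [-0.008,-0.008,0.06],
    [-0.008,-0.008,0.11],
    [-0.008,-0.008,0.13],
    [-0.008,-0.008,0.14],
    [-0.008,-0.008,0.146]
  ],
  "turn": [
    [0,0,0],
    [0,0,0],
    [0,0,0],
    [0,0,0],
    [0,0,0]
  ],
  "jaw": [0,0,0,0,0]
}}

```text
time_s: 8.38
eef_pos: [0.5442, -0.1668, 0.0831]
eef_rot: [0.0, -0.071, 0.997, 0.0]
wrist_force: [-2.3, 1.5, 3.9]
opening: 0.003
grasp_force: 1.8
```

{"method": "arm_command", "body": {
  "dp": [
    [0,0,0.002]
  ],
  "turn": [
    [0,0,0]
  ],
  "jaw": [0]
}}

```text
time_s: 8.5
eef_pos: [0.5442, -0.1669, 0.0827]
eef_rot: [0.0, -0.071, 0.997, 0.0]
wrist_force: [-2.2, 0.9, 3.0]
opening: 0.001
grasp_force: 1.9
```

{"method": "arm_command", "body": {
  "dp": [
    [0,0,0.006],
    [0,0,0.01],
    [0,0,0.01]
  ],
  "turn": [
    [0,0,0],
    [0,0,0],
    [0,0,0]
  ],
  "jaw": [0,0,0]
}}

```text
time_s: 8.88
eef_pos: [0.5444, -0.167, 0.0809]
eef_rot: [0.0, -0.071, 0.997, -0.0]
wrist_force: [-5.1, 3.4, 11.7]
opening: 0.001
grasp_force: 5.7
```

The force of 11.7 N, with the TCP stopped at 0.081, shows the button is against its stop. I lift straight up.

{"method": "arm_command", "body": {
  "dp": [
    [0,0,-0.03],
    [0,0,-0.15],
    [0,0,-0.4],
    [0,0,-0.4],
    [0,0,-0.4]
  ],
  "turn": [
    [0,0,0],
    [0,0,0],
    [0,0,0],
    [0,0,0],
    [0,0,0]
  ],
  "jaw": [0,0,0,0,0]
}}

```text
time_s: 9.5
eef_pos: [0.5442, -0.1671, 0.1797]
eef_rot: [0.0, -0.071, 0.997, -0.0]
wrist_force: [-0.5, 0.8, -0.7]
opening: 0.002
grasp_force: 0.0
```

Run:
```python
from h import *
o=get_obs(); print(o["time_s"],w2s(o["eef_pos"]),o["wrist_force"])
S=camera("side")
print(blobs(S,(20,110,50),(35,255,255),(262,210,335,285)),blobs(S,(50,120,60),(80,255,255),(330,270,380,310),20))
cv2.imwrite("pics/e.png",S)
```

```text
9.5 [ 0.002  -0.0767  0.1797] [-0.51980261  0.7509382  -0.74245362]
[(array([301. , 246.4]), [296, 239, 11, 16, 125])] [(array([353.3, 282.8]), [343, 276, 21, 15, 227])]
```

View pics/e.png

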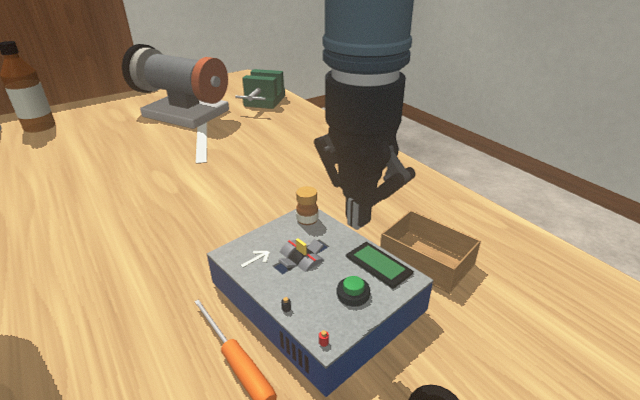

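The yellow tooth is upright at (301,246), the button is up again at (353,283), the arm is clear, and the other objects have not moved.

```bash
python3 -c "
from bench import *
print(hand_in())"
```

```text
the job is handed in; nothing more can be done
None
```

The job is handed in: I flicked the wheel forward two clicks so the yellow tooth stands at the red index line, then pressed the green button against its stop and let it come back up; in the last side picture the jar, screwdriver and parts box look unmoved, but the tape is mostly out of frame. The hand-in gave no verdict.

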